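Line the bar tools up by height on the station mat

TASK

Set the small glass bottle near the front edge, the tamper, the jigger and the steel dosing cup out on the four cork coasters in order of height, one on each coaster: the tallest on the coaster nearest the small flat scale, the shortest on the coaster farthest from it. Stand each one upright in the middle of its coaster, and leave the tan cup that stands among them where it is.

Things in the scene. Friction and masses are not known exactly. Their poses are not given: they have to be found in the camera images.
- oil_bottle: clear glass bottle with a black cap, standing in the front line of things (other bottles belong to the back of the worktop and stay there), 199 mm tall, the tallest of the four; body 51 mm across, narrowing in a shoulder; the cap is a cylinder 26 mm across from 160 to 199 mm height, a good place to grip from above; 0.3 kg. Origin: centre of its underside; z is its long axis, up when it stands. Stands upright on the worktop at the start.
- tamper: coffee tamper standing on its round steel base, 97 mm tall, second tallest; base 55 mm across and 22 mm high, black handle about 30 mm across from 30 to 97 mm height; 0.38 kg. Origin: centre of its underside; z is its long axis, up when it stands. Stands upright on the worktop at the start.
- jigger: steel double jigger (hourglass measure), 85 mm tall, third tallest, 45 mm across at both rims; its inside and waist are solid to the touch, so that it is gripped like a plain cylinder 45 mm across; 0.08 kg. Origin: centre of its underside; z is its long axis, up when it stands. Stands upright on the worktop at the start.
- dosing_cup: plain steel dosing cup, open at the top, 51 mm tall, the shortest; 61 mm across; 0.12 kg. Origin: centre of its underside; z is its long axis, up when it stands. Stands upright on the worktop at the start.
- coaster_a: one of four identical round cork coasters, 84 mm across and 4 mm thick, fixed in a straight row about 110 mm apart on a 3 mm black rubber mat (102 x 462 mm); its top is 7 mm above the worktop. Origin: centre of its underside, 3 mm above the worktop; z up. Which letter lies where in the row changes from start to start
- coaster_b: one of four identical round cork coasters, 84 mm across and 4 mm thick, fixed in a straight row about 110 mm apart on a 3 mm black rubber mat (102 x 462 mm); its top is 7 mm above the worktop. Origin: centre of its underside, 3 mm above the worktop; z up. Which letter lies where in the row changes from start to start
- coaster_c: one of four identical round cork coasters, 84 mm across and 4 mm thick, fixed in a straight row about 110 mm apart on a 3 mm black rubber mat (102 x 462 mm); its top is 7 mm above the worktop. Origin: centre of its underside, 3 mm above the worktop; z up. Which letter lies where in the row changes from start to start
- coaster_d: one of four identical round cork coasters, 84 mm across and 4 mm thick, fixed in a straight row about 110 mm apart on a 3 mm black rubber mat (102 x 462 mm); its top is 7 mm above the worktop. Origin: centre of its underside, 3 mm above the worktop; z up. Which letter lies where in the row changes from start to start
- shot_scale: small flat black scale with a steel platform, 70 x 125 x 21 mm, fixed at one end of the row of coasters (a steel milk jug 83 mm tall stands at the other end; the two swap), its long side roughly along the row, about 160 mm from the nearest coaster's centre. Origin: centre of its underside; y along its long side, z up
- tan_cup: small tan cup, 68 mm across and 59 mm tall, loose, standing on the worktop among the four things; it stays where it is. A white cup 86 mm tall and a black zip case 36 mm high stand in the same line, fixed. Origin: centre of its underside; z up
Mind the look-alikes: they are no part of the job. Leave any green or orange look-alike of the dosing_cup alone.

How it is judged (in metres and radians):
At the end, for the whole second after the job is handed in: From the scale along the row: bottle, tamper, jigger, dosing cup, each upright (0.1 rad) on its own coaster, within 13 mm of its middle, underside 4 to 11 mm above the worktop, released and at rest; tan cup within 30 mm of its start ((horizontal distance between oil_bottle and coaster_a below 0.013 m or horizontal distance between oil_bottle and coaster_b below 0.013 m or horizontal distance between oil_bottle and coaster_c below 0.013 m or horizontal distance between oil_bottle and coaster_d below 0.013 m) and horizontal distance between oil_bottle and shot_scale between 0.115 and 0.205 m and height (world z) of oil_bottle between 0.004 and 0.011 m and angle between each of oil_bottle, tamper, jigger, dosing_cup's own z axis and vertical below 0.1 rad and linear speed of each of oil_bottle, tamper, jigger, dosing_cup below 0.02 m/s and angular speed of each of oil_bottle, tamper, jigger, dosing_cup below 0.2 rad/s and (horizontal distance between tamper and coaster_a below 0.013 m or horizontal distance between tamper and coaster_b below 0.013 m or horizontal distance between tamper and coaster_c below 0.013 m or horizontal distance between tamper and coaster_d below 0.013 m) and horizontal distance between tamper and shot_scale between 0.225 and 0.315 m and height (world z) of tamper between 0.004 and 0.011 m and (horizontal distance between jigger and coaster_a below 0.013 m or horizontal distance between jigger and coaster_b below 0.013 m or horizontal distance between jigger and coaster_c below 0.013 m or horizontal distance between jigger and coaster_d below 0.013 m) and horizontal distance between jigger and shot_scale between 0.335 and 0.425 m and height (world z) of jigger between 0.004 and 0.011 m and (horizontal distance between dosing_cup and coaster_a below 0.013 m or horizontal distance between dosing_cup and coaster_b below 0.013 m or horizontal distance between dosing_cup and coaster_c below 0.013 m or horizontal distance between dosing_cup and coaster_d below 0.013 m) and horizontal distance between dosing_cup and shot_scale between 0.445 and 0.535 m and height (world z) of dosing_cup between 0.004 and 0.011 m and distance of tan_cup from where it was at the start of the episode below 0.03 m); the robot touches nothing.
It fails at once if the tan cup was pushed more than 30 mm from its place or tipped over (distance of tan_cup from where it was at the start of the episode above 0.03 m or angle between tan_cup's own z axis and vertical above 0.5 rad).
It also fails if it takes over 106 s, if anything falls off the work surface, if the arm or the gripper's body presses on something with over 40 N, if the wrist force passes 120 N, or if a joint passes its speed limit or range.

ROBOT

A 7-joint arm with a two-finger parallel gripper is mounted at the origin on a cart in front of the work surface, level with it; the furniture and walls round the work are solid. World frame = base frame: x ahead of the robot, y to its left, z up, the work surface at z = 0. Lengths are in mm, angles in rad, forces in N, time in s.
With the tool pointing down it reaches from about 400 to 750 mm from the base axis. Payload 19.5 kg.
Tool frame: the origin (TCP) lies midway between the tips of the shut fingers; the grasp point (between the pads) lies 19 mm behind it; z points along the fingers, y is the line along which they close (so a half turn about z gives the same grasp; the last joint's range is limited). The gripper opens to 85 mm and grips with 20 to 120 N. Pads are 22 mm wide; open, the fingers measure 114 mm over their backs; the gripper's body (76 mm by 85 mm) begins 54 mm behind the grasp point. The pads swing forward as they close: fully open they stand 13 mm farther back than shut.
Start: joints at [-1.344, 0.707, -0.028, 1.485, 0.022, 0.951, -0.075], TCP at [152.694, 554.328, 231.268] pointing down, gripper open.
Joint ranges: [-2.71, 2.71], [-0.32, 2.16], [-1.57, 1.52], [0, 2.45], [-1.46, 4.6], [0, 2.02], [-2.83, 2.83]. Speed limits (rad/s): [1.89, 1.89, 2.57, 2.57, 3.01, 3.01, 3.01].

INTERFACE

Orientations are given as a rotation vector (axis times angle).
In Python, from station import r gives the robot as it stands.
- The arm moves only by the tool apply_moves, never from a script. Its argument "series" is a list of rows, each an object with "slide": the shift along the tool's x, y, z in mm, a list of three; "twist": the turn, a rotation vector about the tool's x, y, z in rad, a list of three; "fingers": the gripper command: -1 is shut, 1 is fully open, values between are in proportion. In form: [{"slide": [tx, ty, tz], "twist": [rx, ry, rz], "fingers": fingers}, ...]. A call has 1 to 20 rows; each row is the pose to reach, as a shift and turn from the pose commanded when the call began, along the tool's axes at that moment; what a row does not reach only later rows make up. A row lasts 1/10 s, in which the tool goes at most 50 mm and 8.59 degrees, less where a joint would pass 70% of its speed; a pose out of reach is approached as far as the arm can. A call with a gripper value outside its range is refused whole. The fingers move at their own pace and stop on an object; the grip force is fixed at half the most. Time passes only in rows, so rows that repeat a pose let the fingers close. It gives the time, the measured TCP pose, the force, the opening and the grip force at its end, in the units of the state.
- r.observe(): the state, without advancing time (a new reading comes with each control period).
- r.read_camera(name): name is "side" or "top"; returns a dict with "frame" (420x560x3 uint8, blue, green, red), "mtx" (3x3 intrinsics, pixels), "pose" (4x4, takes a point from camera to world coordinates). Camera axes: x right, y up, looking along -z (the intrinsics and any distortion apply to the point x, -y, -z); pixel columns grow to the right and rows downward; lengths in mm; the calibration is good to about 2 mm. A picture is of the moment at which its call begins. There is no depth.
- r.close_job(): hands the job in; it is judged then, once.
The state is a dict: "t": time; "joint_positions": joint angles; "qd": joint speeds; "joint_efforts": joint torques, N m; "eef_pos": TCP position; "eef_rot": TCP orientation; "wrist_force": force on the tool from outside, world axes, zero at the start; "torque": the same for the moment, N m; "gripper_width": finger opening in mm; "gripper_force": force on a finger pad.
Only numpy, scipy, OpenCV 4.12 (cv2) and the standard library are available. Lean on these libraries where they do the work, as an engineer would, in place of code of your own. Each camera call takes 0.05 s, during which the arm holds its last target. There are 200 camera calls.

## Working session

There is one attempt and no reset: what is moved stays moved. The work goes in short steps, Python scripts to look and compute and a tool call to move; the robot and the scene stay as the last step left them, time stands still between calls to the robot, and variables do not carry over. Pictures are saved under pics/ and viewed, at most 14 in all, crops included, and the job is handed in when it is done.

Besides the shell and the picture viewer there is one more tool, called after "Request:" as name(argument=value, ...), one argument or row to a line, values as JSON. apply_moves: Moves the arm, as the interface text tells. Its arguments: {"type":"object","properties":{"series":{"type":"array"}},"required":["series"]}

```bash
mkdir -p pics
cat > h.py <<'E'
import cv2,numpy as np
from station import r
def shot(n,tag):
    d=r.read_camera(n); cv2.imwrite(f'pics/{tag}.png',d['frame']); np.savez(f'pics/{tag}.npz',**{k:np.array(d[k]) for k in('frame','mtx','pose')}); return d
def load(tag): return np.load(f'pics/{tag}.npz')
def ray(d,u,v):
    K=d['mtx'];T=d['pose'];x=(u-K[0,2])/K[0,0];y=(v-K[1,2])/K[1,1]
    return T[:3,3],T[:3,:3]@np.array([x,-y,-1])
def onz(d,u,v,z):
    o,w=ray(d,u,v); return o+w*(z-o[2])/w[2]
def proj(d,p):
    c=d['pose'][:3,:3].T@(np.array(p,float)-d['pose'][:3,3]);K=d['mtx']
    return K[0,0]*c[0]/-c[2]+K[0,2],K[1,1]*-c[1]/-c[2]+K[1,2]
E
python3 - <<'E'
from h import *
for n in('top','side'):
    d=shot(n,n+'0'); print(n,d.keys(),d['mtx'].round(1).tolist(),d['pose'].round(3).tolist())
    cv2.imwrite(f'pics/{n}0b.png',cv2.resize(d['frame'],(784,588)))
print(r.observe())
E
```

```text
top dict_keys(['frame', 'mtx', 'pose']) [[474.0, 0.0, 287.6], [0.0, 474.0, 203.4], [0.0, 0.0, 1.0]] [[-0.007, 0.992, -0.127, 380.28], [-1.0, -0.006, 0.011, -18.358], [0.011, 0.127, 0.992, 1264.78], [0.0, 0.0, 0.0, 1.0]]
side dict_keys(['frame', 'mtx', 'pose']) [[525.8, 0.0, 286.4], [0.0, 525.8, 202.6], [0.0, 0.0, 1.0]] [[0.808, 0.392, -0.44, -66.22], [-0.588, 0.51, -0.628, -908.346], [-0.022, 0.766, 0.643, 937.313], [0.0, 0.0, 0.0, 1.0]]
{'t': 0.1, 'joint_positions': array([-1.34371234,  0.70703045, -0.02761901,  1.48489959,  0.02200777,
        0.95090431, -0.07553361]), 'qd': array([-2.29676986e-04, -1.15123669e-03,  3.16059024e-04,  6.56740507e-04,
       -7.84470543e-04, -7.12848166e-05,  1.32305329e-04]), 'joint_efforts': array([ 2.09975275e-03, -8.84302640e+01,  1.23691399e+00, -2.36458772e+01,
        1.70940394e-02,  4.95412387e-03, -3.88503804e-05]), 'eef_pos': array([152.63927575, 554.14834511, 230.89252132]), 'eef_rot': array([-4.20967993e-01, -3.11316519e+00,  1.46755654e-03]), 'wrist_force': array([ 0.00300464, -0.47332558, -0.9086678 ]), 'torque': array([-0.01722931,  0.00346355, -0.05367505]), 'gripper_force': 0.0, 'gripper_width': 85.38186322480821}
```

View pics/top0b.png

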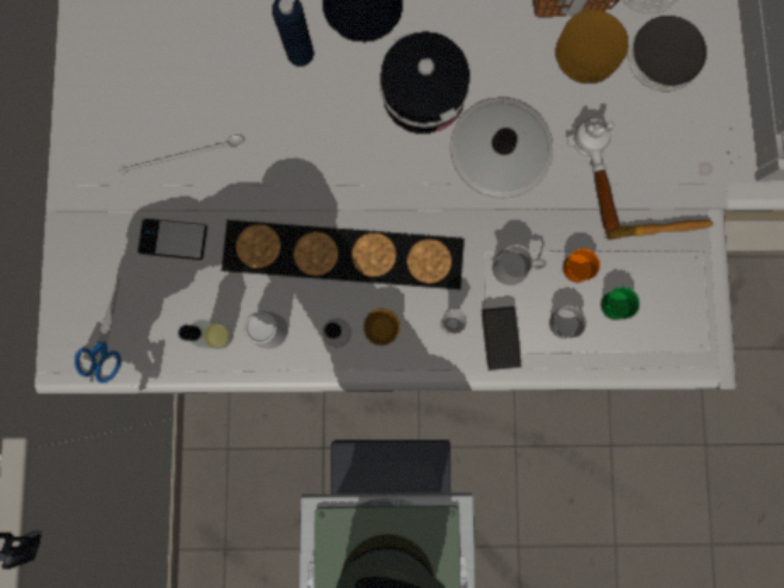

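View pics/side0b.png

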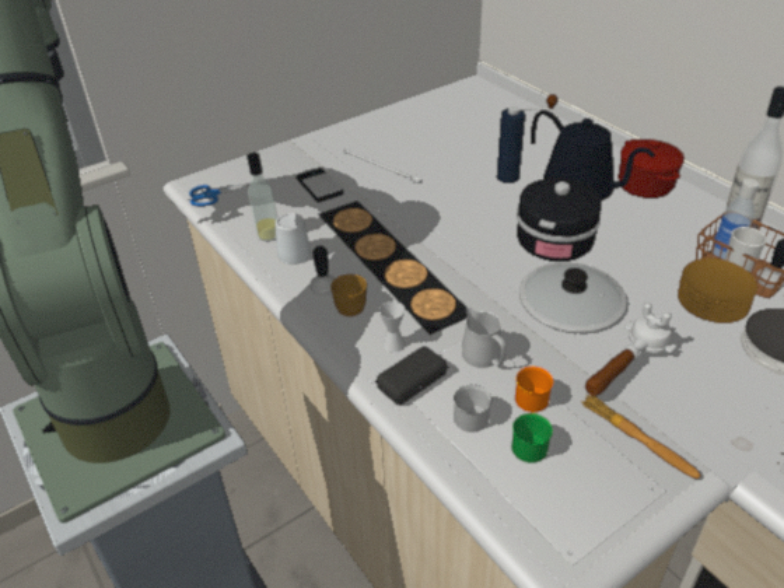

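The top view (784 px wide) shows the bottle cap at (190,333), the tamper (333,330), the tan cup (381,326), the jigger (453,320) and the steel dosing cup (567,322). The coasters are at (258,246), (315,254), (374,255) and (429,261). The scale is on the left at (173,239), and the jug is on the right at (512,265).

Possible mix-ups:
- **Dosing cup:** green cup (620,303), orange cup (581,265), steel jug (512,265). I choose the plain steel cup at (567,322).
- **Bottle:** clear bottle at the back (side view 755,180). I choose the front one (side view 262,200).
- **Jigger:** white cup (263,328). I choose the hourglass at (453,320).

```bash
cat > m.py <<'E'
from h import *
d=load('top0');f=d['frame'];hsv=cv2.cvtColor(f,cv2.COLOR_BGR2HSV)
def blobs(mask,box,amin):
    m=np.zeros_like(mask);x0,y0,x1,y1=box;m[y0:y1,x0:x1]=mask[y0:y1,x0:x1]
    n,l,s,c=cv2.connectedComponentsWithStats(m);return [(s[i].tolist(),c[i]) for i in range(1,n) if s[i][4]>=amin]
cork=cv2.inRange(hsv,(5,60,50),(25,255,255))
for s,c in blobs(cork,(155,150,340,210),100): print('cork',s,c.round(1),onz(d,*c,7).round(1))
dark=cv2.inRange(hsv,(0,0,0),(180,255,45))
for s,c in blobs(dark,(120,225,265,250),15): print('dark',s,c.round(1),'z199',onz(d,*c,190).round(1),'z97',onz(d,*c,90).round(1))
for s,c in blobs(cork,(255,215,290,250),50): print('tan',s,c.round(1),onz(d,*c,50).round(1))
s=load('side0')
# scale
for p in [(173,239)]: print('scale',onz(d,p[0]/1.4,p[1]/1.4,21).round(1))
c=cv2.resize(f[215:255,120:200],None,fx=10,fy=10,interpolation=cv2.INTER_CUBIC)[:400]
e=cv2.resize(f[210:250,205:285],None,fx=10,fy=10,interpolation=cv2.INTER_CUBIC)
cv2.imwrite('pics/crop1.png',cv2.resize(f[212:250,120:200],(800,380),interpolation=cv2.INTER_CUBIC))
g=np.vstack([cv2.resize(f[210:250,220:290],(525,300),interpolation=cv2.INTER_CUBIC),cv2.resize(f[210:250,305:440-65+50],(525,0) if 0 else (900,300),interpolation=cv2.INTER_CUBIC)[:,375:900] if 0 else cv2.resize(f[210:250,350:420+0],(525,300),interpolation=cv2.INTER_CUBIC)])
g2=np.vstack([cv2.resize(f[215:255,120:155],(262,300),interpolation=cv2.INTER_CUBIC),cv2.resize(f[210:250,307:342],(262,300),interpolation=cv2.INTER_CUBIC)])
cv2.imwrite('pics/crop1.png',np.hstack([g,g2]))
E
python3 m.py
```

```text
cork [169, 160, 31, 32, 766] [184.  175.5] [618.3 245.1   7. ]
cork [210, 165, 32, 32, 766] [225.2 180.8] [603.1 134.2   7. ]
cork [251, 166, 33, 32, 823] [266.8 181.5] [600.7  22.5   7. ]
cork [290, 170, 33, 33, 839] [306.2 186.1] [587.5 -83.5   7. ]
dark [261, 226, 4, 16, 41] [262.8 233.1] z199 [449.9  25.9 190. ] z97 [456.4  30.1  90. ]
dark [232, 230, 12, 12, 115] [237.5 235.5] z199 [444.9  83.2 190. ] z97 [450.9  92.7  90. ]
dark [128, 233, 16, 10, 129] [135.4 237.4] z199 [442.3 313.4 190. ] z97 [448.  344.2  90. ]
tan [260, 220, 26, 27, 394] [273.4 232. ] [461.7   4.5  50. ]
scale [629.4 402.7  21. ]
```

View pics/crop1.png

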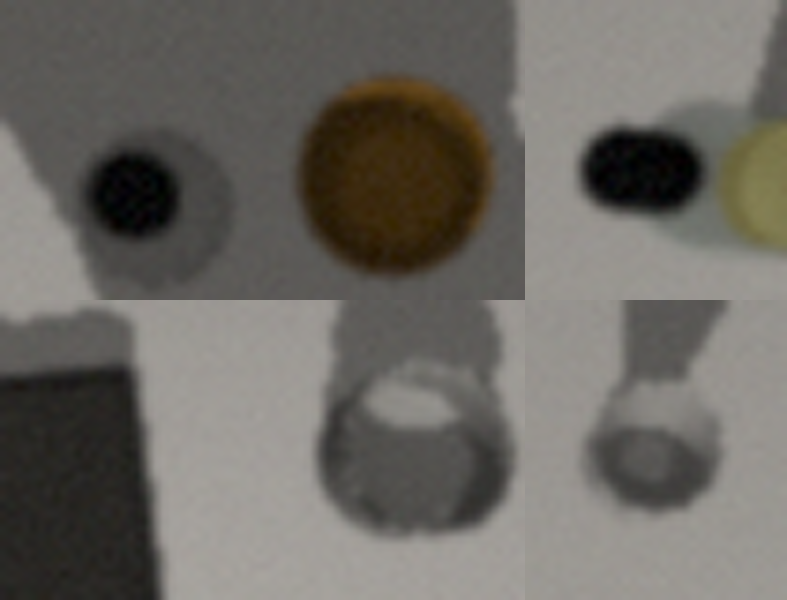

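The crop confirms the tamper and tan cup (top left), the bottle with black cap leaning left (top right), the steel dosing cup (bottom, rim centre about u 406.4, v 229.6) and the jigger (rim centre about 323.9, 229.2). Next I'll cast the rays and check them against the side view.

Run:
```python
from h import *
d=load('top0');s=load('side0');f=s['frame'].copy()
for n,u,v,z in [('bottle',133.1,237.7,199),('bottle160',138.1,237.7,160),('tamper',237.6,235.7,95),('tamperbase',240.5,238.1,22),('jigger',323.9,229.2,85),('dosing',406.4,229.6,51),('tan',272.3,233.4,59),('white',263/1.4,328/1.4,86)]:
    p=onz(d,u,v,z);print(n,p.round(1))
    for zz in (z,0):
        q=proj(s,[p[0],p[1],zz]);cv2.circle(f,(int(round(q[0])),int(round(q[1]))),2,(0,0,255) if zz else (255,0,0),-1)
for p in [(618.3,245.1),(603.1,134.2),(600.7,22.5),(587.5,-83.5)]:
    q=proj(s,[*p,7]);cv2.circle(f,(int(round(q[0])),int(round(q[1]))),2,(255,0,255),-1)
cv2.imwrite('pics/chk.png',cv2.resize(f[100:320,130:410],(763,600),interpolation=cv2.INTER_CUBIC))
# side cork centroids
hsv=cv2.cvtColor(s['frame'],cv2.COLOR_BGR2HSV);m=cv2.inRange(hsv,(5,60,50),(25,255,255));m[:, :225]=0;m[:,335:]=0;m[:140]=0;m[235:]=0
n,l,st,c=cv2.connectedComponentsWithStats(m)
for i in range(1,n):
    if st[i][4]>150: print('sidecork',st[i].tolist(),onz(s,*c[i],7).round(1))
```

```text
bottle [441.1 315.7 199. ]
bottle160 [443.2 316.3 160. ]
tamper [450.2  91.8  95. ]
tamperbase [448.2  91.1  22. ]
jigger [ 465.5 -122.2   85. ]
dosing [ 465.5 -337.4   51. ]
tan [457.6   7.1  59. ]
white [455.1 216.   86. ]
sidecork [238, 148, 28, 18, 401] [614.1 244.    7. ]
sidecork [253, 166, 30, 20, 456] [598.7 132.7   7. ]
sidecork [274, 184, 32, 23, 540] [595.9  21.7   7. ]
sidecork [236, 196, 26, 30, 632] [472.6  37.8   7. ]
sidecork [293, 205, 33, 24, 629] [583.3 -84.1   7. ]
```

View pics/chk.png

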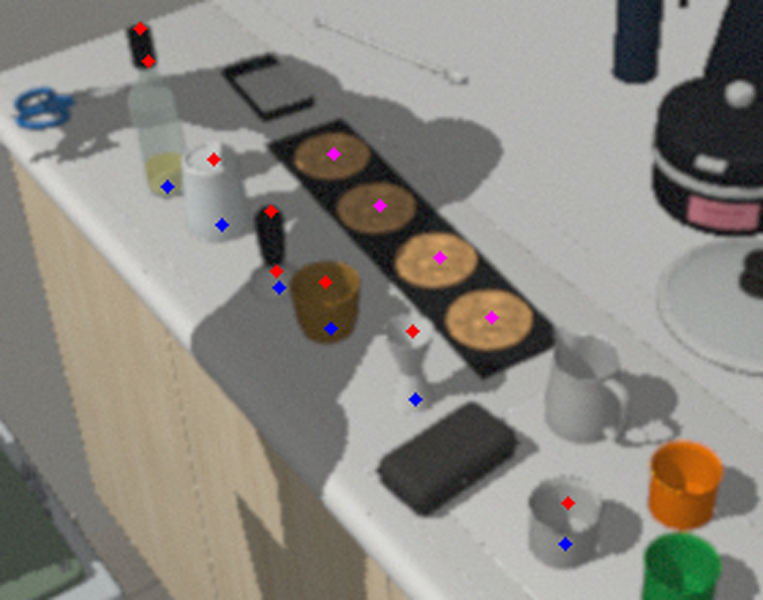

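The projected points land on the objects. The two cameras differ by about 4 mm in x, so I use the average. Objects: bottle (440,316), tamper (447.5,91.5), jigger (463.5,-122), cup (463.5,-337). Coasters, counting from the scale: (616,244.5), (601,133.5), (598.5,22), (585.5,-84). The scale is 158 mm from coaster 1, which fits the description.

```bash
cat > go.py <<'E'
import sys
from h import *
from scipy.spatial.transform import Rotation as R
o=r.observe();M=R.from_rotvec(o['eef_rot']);p=np.array(o['eef_pos'])
want=R.from_matrix(np.array([[0,1,0],[1,0,0],[0,0,-1]]).astype(float))
print('t',o['t'],'pos',p.round(1),'w',round(o['gripper_width'],1),'twist',(M.inv()*want).as_rotvec().round(4))
for a in sys.argv[1:]:
    q=np.array(eval(a),float);print(a,'slide',(M.inv().apply(q-p)).round(1))
E
python3 go.py 447.5,91.5,200
```

```text
t 0.1 pos [152.6 554.1 230.9] w 85.4 twist [-8.000e-04  6.000e-04  1.302e+00]
447.5,91.5,200 slide [-407.1 -367.7   31.3]
```

Request:
apply_moves(
  series=[
    {"slide": [-407,-368,31],"twist": [0,0,1.302],"fingers": 1},
    {"slide": [-407,-368,31],"twist": [0,0,1.302],"fingers": 1},
    {"slide": [-407,-368,31],"twist": [0,0,1.302],"fingers": 1},
    {"slide": [-407,-368,31],"twist": [0,0,1.302],"fingers": 1},
    {"slide": [-407,-368,31],"twist": [0,0,1.302],"fingers": 1},
    {"slide": [-407,-368,31],"twist": [0,0,1.302],"fingers": 1},
    {"slide": [-407,-368,31],"twist": [0,0,1.302],"fingers": 1},
    {"slide": [-407,-368,31],"twist": [0,0,1.302],"fingers": 1},
    {"slide": [-407,-368,31],"twist": [0,0,1.302],"fingers": 1},
    {"slide": [-407,-368,31],"twist": [0,0,1.302],"fingers": 1},
    {"slide": [-407,-368,31],"twist": [0,0,1.302],"fingers": 1},
    {"slide": [-407,-368,31],"twist": [0,0,1.302],"fingers": 1},
    {"slide": [-407,-368,31],"twist": [0,0,1.302],"fingers": 1},
    {"slide": [-407,-368,31],"twist": [0,0,1.302],"fingers": 1},
    {"slide": [-407,-368,31],"twist": [0,0,1.302],"fingers": 1},
    {"slide": [-407,-368,31],"twist": [0,0,1.302],"fingers": 1},
  ],
)

```text
t: 1.7
eef_pos: [447.1, 92.3, 200.4]
eef_rot: [-2.22, -2.223, -0.0]
wrist_force: [-0.1, -0.3, -0.4]
gripper_width: 85.7
gripper_force: 0.0
```

```bash
python3 go.py 447.5,91.5,48
python3 - <<'E'
from h import *
d=shot('side','s1');f=d['frame']
t=shot('top','t1')['frame']
cv2.imwrite('pics/v1.png',np.vstack([cv2.resize(f[100:250,130:330],(700,525//2*1),interpolation=cv2.INTER_CUBIC) if 0 else cv2.resize(f[100:250,150:310],(400,375)),]) if 0 else np.hstack([cv2.resize(f[80:260,150:300],(400,480)),cv2.resize(t[140:280,170:287],(400,480))]))
E
```

```text
t 1.7 pos [447.1  92.3 200.4] w 85.7 twist [-0.     -0.      0.0017]
447.5,91.5,48 slide [ -0.8   0.4 152.4]
```

View pics/v1.png

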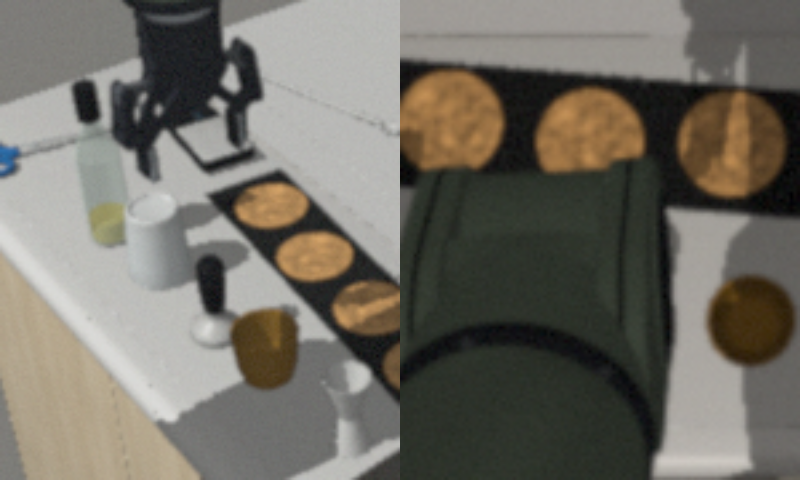

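The side view shows the gripper hanging over the tamper with its fingers front and back, and the tan cup is clear beside it. Going down to grip.

Request:
apply_moves(
  series=[
    {"slide": [-1,0,50],"twist": [0,0,0],"fingers": 1},
    {"slide": [-1,0,100],"twist": [0,0,0],"fingers": 1},
    {"slide": [-1,0,130],"twist": [0,0,0],"fingers": 1},
    {"slide": [-1,0,152],"twist": [0,0,0],"fingers": 1},
    {"slide": [-1,0,152],"twist": [0,0,0],"fingers": 1},
    {"slide": [-1,0,152],"twist": [0,0,0],"fingers": -1},
    {"slide": [-1,0,152],"twist": [0,0,0],"fingers": -1},
    {"slide": [-1,0,152],"twist": [0,0,0],"fingers": -1},
    {"slide": [-1,0,152],"twist": [0,0,0],"fingers": -1},
    {"slide": [-1,0,152],"twist": [0,0,0],"fingers": -1},
    {"slide": [-1,0,152],"twist": [0,0,0],"fingers": -1},
    {"slide": [-1,0,152],"twist": [0,0,0],"fingers": -1},
    {"slide": [-1,0,152],"twist": [0,0,0],"fingers": -1},
  ],
)

```text
t: 3.1
eef_pos: [448.4, 90.6, 49.0]
eef_rot: [2.22, 2.22, 0.003]
wrist_force: [4.0, -0.3, 9.2]
gripper_width: 27.7
gripper_force: 58.4
```

```bash
python3 go.py 447.5,91.5,100 601,133.5,100 601,133.5,56; python3 -c "
from h import *
print(r.observe()['gripper_force'])"
```

```text
t 3.1 pos [448.4  90.6  49. ] w 27.7 twist [ 0.0027 -0.0003 -0.0001]
447.5,91.5,100 slide [  0.9  -0.7 -51. ]
601,133.5,100 slide [ 42.9 152.8 -50.5]
601,133.5,56 slide [ 42.9 152.6  -6.5]
58.43853868339053
```

Request:
apply_moves(
  series=[
    {"slide": [0,0,-40],"twist": [0,0,0],"fingers": -1},
    {"slide": [0,0,-50],"twist": [0,0,0],"fingers": -1},
    {"slide": [12,42,-50],"twist": [0,0,0],"fingers": -1},
    {"slide": [24,84,-50],"twist": [0,0,0],"fingers": -1},
    {"slide": [34,122,-50],"twist": [0,0,0],"fingers": -1},
    {"slide": [41,145,-50],"twist": [0,0,0],"fingers": -1},
    {"slide": [43,152,-45],"twist": [0,0,0],"fingers": -1},
    {"slide": [43,153,-25],"twist": [0,0,0],"fingers": -1},
    {"slide": [43,153,-14],"twist": [0,0,0],"fingers": -1},
    {"slide": [43,153,-10],"twist": [0,0,0],"fingers": -1},
    {"slide": [43,153,-8],"twist": [0,0,0],"fingers": -1},
    {"slide": [43,153,-7],"twist": [0,0,0],"fingers": -1},
    {"slide": [43,153,-7],"twist": [0,0,0],"fingers": -1},
  ],
)

```text
t: 4.4
eef_pos: [600.3, 133.4, 56.0]
eef_rot: [2.221, 2.221, 0.0]
wrist_force: [-2.8, -0.5, 2.3]
gripper_width: 27.6
gripper_force: 59.7
```

```bash
python3 go.py 601,133.5,56
python3 - <<'E'
from h import *
d=shot('side','s2');f=d['frame']
cv2.imwrite('pics/v2.png',cv2.resize(f[80:260,200:380],(600,600),interpolation=cv2.INTER_CUBIC))
E
```

```text
t 4.4 pos [600.3 133.4  56. ] w 27.6 twist [ 0.0002 -0.0001 -0.0001]
601,133.5,56 slide [0.1 0.7 0. ]
```

View pics/v2.png

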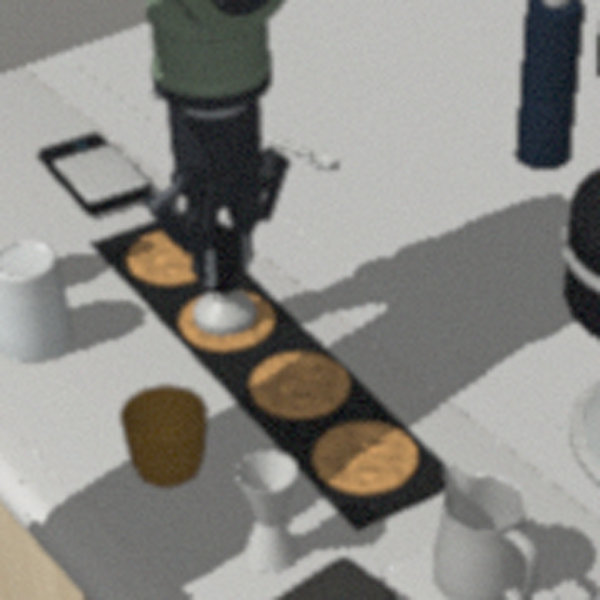

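The side view shows the tamper base centred on the second coaster from the scale. I'll release it and go over the jigger.

Request:
apply_moves(
  series=[
    {"slide": [0,0,0],"twist": [0,0,0],"fingers": 1},
    {"slide": [0,0,0],"twist": [0,0,0],"fingers": 1},
    {"slide": [0,0,0],"twist": [0,0,0],"fingers": 1},
    {"slide": [0,0,0],"twist": [0,0,0],"fingers": 1},
    {"slide": [0,0,-30],"twist": [0,0,0],"fingers": 1},
    {"slide": [0,0,-75],"twist": [0,0,0],"fingers": 1},
    {"slide": [0,0,-110],"twist": [0,0,0],"fingers": 1},
    {"slide": [-43,-23,-110],"twist": [0,0,0],"fingers": 1},
    {"slide": [-86,-46,-110],"twist": [0,0,0],"fingers": 1},
    {"slide": [-129,-69,-110],"twist": [0,0,0],"fingers": 1},
    {"slide": [-172,-92,-110],"twist": [0,0,0],"fingers": 1},
    {"slide": [-215,-115,-110],"twist": [0,0,0],"fingers": 1},
    {"slide": [-255,-137,-110],"twist": [0,0,0],"fingers": 1},
    {"slide": [-255,-137,-110],"twist": [0,0,0],"fingers": 1},
    {"slide": [-255,-137,-110],"twist": [0,0,0],"fingers": 1},
    {"slide": [-255,-137,-110],"twist": [0,0,0],"fingers": 1},
  ],
)

```text
t: 6.05
eef_pos: [463.8, -120.7, 165.3]
eef_rot: [-2.22, -2.223, -0.001]
wrist_force: [-0.1, -0.1, 0.1]
gripper_width: 85.2
gripper_force: 0.0
```

```bash
python3 go.py 463.5,-122,30
python3 - <<'E'
from h import *
d=shot('side','s3');f=d['frame']
cv2.imwrite('pics/v3.png',cv2.resize(f[80:320,180:400],(550,600),interpolation=cv2.INTER_CUBIC))
E
```

```text
t 6.05 pos [ 463.8 -120.7  165.3] w 85.2 twist [ 0.0003 -0.0003  0.0012]
463.5,-122,30 slide [ -1.4  -0.4 135.3]
```

View pics/v3.png

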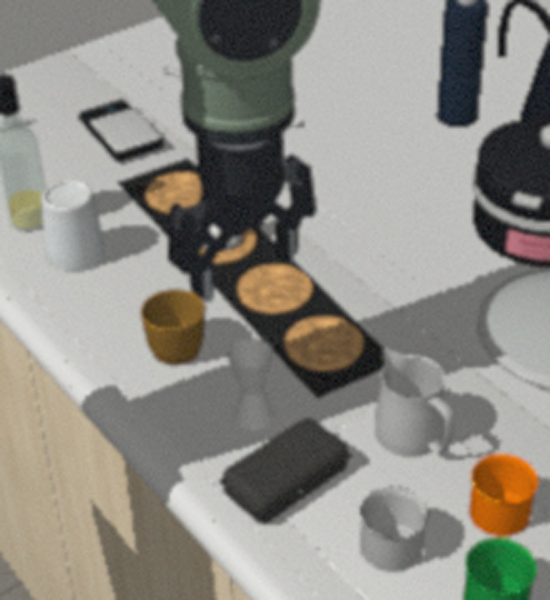

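The gripper is over the jigger at (250,380), and the tan cup at (173,327) is untouched. Descending, gripping and lifting.

Request:
apply_moves(
  series=[
    {"slide": [-1,0,45],"twist": [0,0,0],"fingers": 1},
    {"slide": [-1,0,90],"twist": [0,0,0],"fingers": 1},
    {"slide": [-1,0,120],"twist": [0,0,0],"fingers": 1},
    {"slide": [-1,0,135],"twist": [0,0,0],"fingers": 1},
    {"slide": [-1,0,135],"twist": [0,0,0],"fingers": 1},
    {"slide": [-1,0,135],"twist": [0,0,0],"fingers": -1},
    {"slide": [-1,0,135],"twist": [0,0,0],"fingers": -1},
    {"slide": [-1,0,135],"twist": [0,0,0],"fingers": -1},
    {"slide": [-1,0,135],"twist": [0,0,0],"fingers": -1},
    {"slide": [-1,0,135],"twist": [0,0,0],"fingers": -1},
    {"slide": [-1,0,135],"twist": [0,0,0],"fingers": -1},
    {"slide": [-1,0,135],"twist": [0,0,0],"fingers": -1},
  ],
)

```text
t: 7.3
eef_pos: [464.1, -122.5, 31.3]
eef_rot: [2.22, 2.22, 0.002]
wrist_force: [1.2, 1.0, 11.1]
gripper_width: 42.3
gripper_force: 58.3
```

```bash
python3 go.py 598.5,22,37
```

```text
t 7.3 pos [ 464.1 -122.5   31.3] w 42.3 twist [0.002  0.0004 0.0002]
598.5,22,37 slide [144.5 134.5  -5.4]
```

Request:
apply_moves(
  series=[
    {"slide": [0,0,-35],"twist": [0,0,0],"fingers": -1},
    {"slide": [0,0,-55],"twist": [0,0,0],"fingers": -1},
    {"slide": [30,28,-55],"twist": [0,0,0],"fingers": -1},
    {"slide": [60,56,-55],"twist": [0,0,0],"fingers": -1},
    {"slide": [90,84,-55],"twist": [0,0,0],"fingers": -1},
    {"slide": [120,112,-55],"twist": [0,0,0],"fingers": -1},
    {"slide": [140,130,-55],"twist": [0,0,0],"fingers": -1},
    {"slide": [144,134,-48],"twist": [0,0,0],"fingers": -1},
    {"slide": [144.5,134.5,-28],"twist": [0,0,0],"fingers": -1},
    {"slide": [144.5,134.5,-15],"twist": [0,0,0],"fingers": -1},
    {"slide": [144.5,134.5,-10],"twist": [0,0,0],"fingers": -1},
    {"slide": [144.5,134.5,-8],"twist": [0,0,0],"fingers": -1},
    {"slide": [144.5,134.5,-7],"twist": [0,0,0],"fingers": -1},
    {"slide": [144.5,134.5,-7],"twist": [0,0,0],"fingers": -1},
  ],
)

```text
t: 8.7
eef_pos: [597.4, 21.5, 38.4]
eef_rot: [-2.222, -2.221, 0.001]
wrist_force: [-5.0, 0.2, 9.5]
gripper_width: 42.2
gripper_force: 59.8
```

```bash
python3 go.py 598.5,22,37 463.5,-337,130
python3 - <<'E'
from h import *
d=shot('side','s4');f=d['frame']
cv2.imwrite('pics/v4.png',cv2.resize(f[80:320,180:400],(550,600),interpolation=cv2.INTER_CUBIC))
E
```

```text
t 8.7 pos [597.4  21.5  38.4] w 42.2 twist [-0.0005  0.0001 -0.0006]
598.5,22,37 slide [0.5 1.1 1.4]
463.5,-337,130 slide [-358.5 -133.8  -91.5]
```

View pics/v4.png

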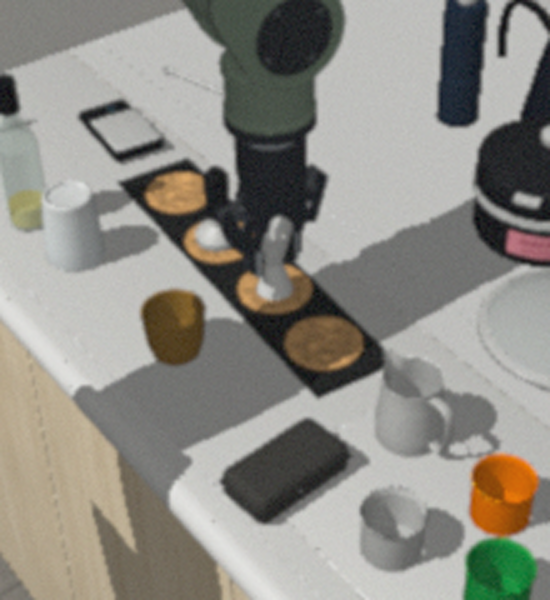

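The jigger base is at (272,290) on the third coaster, whose centre is about (275,290). Release and go over the dosing cup.

Request:
apply_moves(
  series=[
    {"slide": [0,0,0],"twist": [0,0,0],"fingers": 1},
    {"slide": [0,0,0],"twist": [0,0,0],"fingers": 1},
    {"slide": [0,0,0],"twist": [0,0,0],"fingers": 1},
    {"slide": [0,0,0],"twist": [0,0,0],"fingers": 1},
    {"slide": [0,0,-30],"twist": [0,0,0],"fingers": 1},
    {"slide": [0,0,-75],"twist": [0,0,0],"fingers": 1},
    {"slide": [0,0,-110],"twist": [0,0,0],"fingers": 1},
    {"slide": [-45,-17,-110],"twist": [0,0,0],"fingers": 1},
    {"slide": [-90,-34,-110],"twist": [0,0,0],"fingers": 1},
    {"slide": [-135,-51,-110],"twist": [0,0,0],"fingers": 1},
    {"slide": [-180,-68,-110],"twist": [0,0,0],"fingers": 1},
    {"slide": [-225,-85,-110],"twist": [0,0,0],"fingers": 1},
    {"slide": [-270,-102,-110],"twist": [0,0,0],"fingers": 1},
    {"slide": [-315,-119,-110],"twist": [0,0,0],"fingers": 1},
    {"slide": [-359,-134,-110],"twist": [0,0,0],"fingers": 1},
    {"slide": [-359,-134,-110],"twist": [0,0,0],"fingers": 1},
    {"slide": [-359,-134,-110],"twist": [0,0,0],"fingers": 1},
    {"slide": [-359,-134,-110],"twist": [0,0,0],"fingers": 1},
    {"slide": [-359,-134,-110],"twist": [0,0,0],"fingers": 1},
  ],
)

```text
t: 10.65
eef_pos: [464.4, -336.0, 147.4]
eef_rot: [-2.22, -2.223, -0.0]
wrist_force: [-0.1, 0.3, 0.0]
gripper_width: 85.5
gripper_force: 0.0
```

```bash
python3 go.py 463.5,-337,60 463.5,-337,9
python3 - <<'E'
from h import *
d=shot('side','s5');f=d['frame']
cv2.imwrite('pics/v5.png',cv2.resize(f[100:340,200:420],(550,600),interpolation=cv2.INTER_CUBIC))
E
```

```text
t 10.65 pos [ 464.4 -336.   147.4] w 85.5 twist [ 0.0001 -0.0003  0.0016]
463.5,-337,60 slide [-1.  -1.  87.4]
463.5,-337,9 slide [ -1.   -1.  138.4]
```

View pics/v5.png

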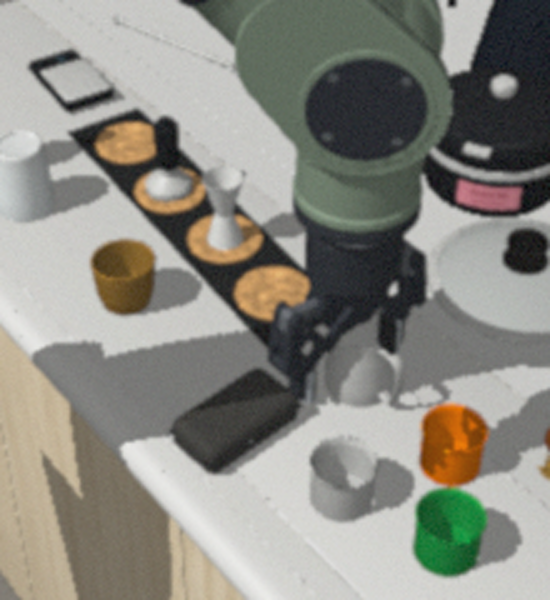

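The tamper and jigger stand upright on coasters 2 and 3. The gripper is over the steel cup at (343,480), clear of the green and orange cups. Descending.

Request:
apply_moves(
  series=[
    {"slide": [-1,-1,45],"twist": [0,0,0],"fingers": 1},
    {"slide": [-1,-1,85],"twist": [0,0,0],"fingers": 1},
    {"slide": [-1,-1,110],"twist": [0,0,0],"fingers": 1},
    {"slide": [-1,-1,128],"twist": [0,0,0],"fingers": 1},
    {"slide": [-1,-1,136],"twist": [0,0,0],"fingers": 1},
    {"slide": [-1,-1,136],"twist": [0,0,0],"fingers": 1},
    {"slide": [-1,-1,136],"twist": [0,0,0],"fingers": -1},
    {"slide": [-1,-1,136],"twist": [0,0,0],"fingers": -1},
    {"slide": [-1,-1,136],"twist": [0,0,0],"fingers": -1},
    {"slide": [-1,-1,136],"twist": [0,0,0],"fingers": -1},
    {"slide": [-1,-1,136],"twist": [0,0,0],"fingers": -1},
    {"slide": [-1,-1,136],"twist": [0,0,0],"fingers": -1},
  ],
)

```text
t: 11.9
eef_pos: [463.5, -338.3, 12.9]
eef_rot: [2.22, 2.22, 0.001]
wrist_force: [-1.7, 2.2, 12.6]
gripper_width: 58.8
gripper_force: 62.1
```

```bash
python3 go.py 585.5,-84,18
```

```text
t 11.9 pos [ 463.5 -338.3   12.9] w 58.8 twist [0.0017 0.0011 0.0001]
585.5,-84,18 slide [254.3 122.1  -5.2]
```

Request:
apply_moves(
  series=[
    {"slide": [0,0,-40],"twist": [0,0,0],"fingers": -1},
    {"slide": [0,0,-85],"twist": [0,0,0],"fingers": -1},
    {"slide": [0,0,-115],"twist": [0,0,0],"fingers": -1},
    {"slide": [40,19,-115],"twist": [0,0,0],"fingers": -1},
    {"slide": [80,38,-115],"twist": [0,0,0],"fingers": -1},
    {"slide": [120,58,-115],"twist": [0,0,0],"fingers": -1},
    {"slide": [160,77,-115],"twist": [0,0,0],"fingers": -1},
    {"slide": [200,96,-115],"twist": [0,0,0],"fingers": -1},
    {"slide": [235,113,-115],"twist": [0,0,0],"fingers": -1},
    {"slide": [253,122,-110],"twist": [0,0,0],"fingers": -1},
    {"slide": [253,122,-90],"twist": [0,0,0],"fingers": -1},
    {"slide": [253,122,-55],"twist": [0,0,0],"fingers": -1},
    {"slide": [253,122,-25],"twist": [0,0,0],"fingers": -1},
    {"slide": [253,122,-13],"twist": [0,0,0],"fingers": -1},
    {"slide": [253,122,-9],"twist": [0,0,0],"fingers": -1},
    {"slide": [253,122,-7],"twist": [0,0,0],"fingers": -1},
    {"slide": [253,122,-7],"twist": [0,0,0],"fingers": -1},
    {"slide": [253,122,-7],"twist": [0,0,0],"fingers": -1},
  ],
)

```text
t: 13.7
eef_pos: [585.6, -85.1, 19.9]
eef_rot: [2.22, 2.22, 0.002]
wrist_force: [0.2, 1.4, 8.6]
gripper_width: 58.6
gripper_force: 65.8
```

```bash
python3 go.py 585.5,-84,18 440,316,200
python3 - <<'E'
from h import *
d=shot('side','s6');f=d['frame']
cv2.imwrite('pics/v6.png',cv2.resize(f[100:340,180:400],(550,600),interpolation=cv2.INTER_CUBIC))
E
```

```text
t 13.7 pos [585.6 -85.1  19.9] w 58.6 twist [ 0.0021  0.0003 -0.    ]
585.5,-84,18 slide [ 1.1 -0.2  1.9]
440,316,200 slide [ 401.1 -145.3 -180.5]
```

View pics/v6.png

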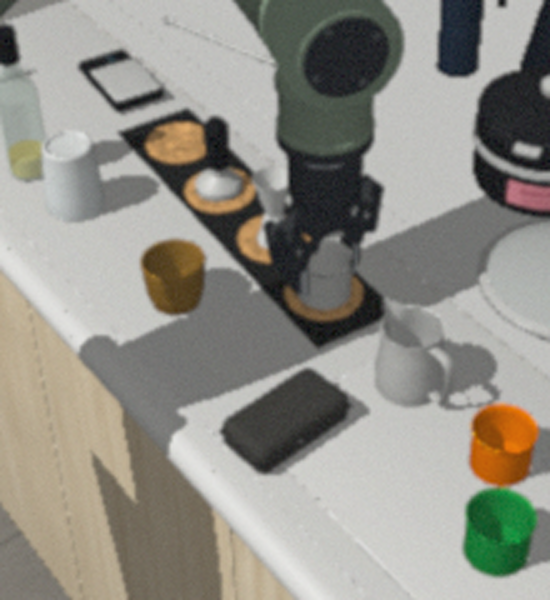

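The cup stands on the fourth coaster, with an even cork rim around it at (325,295). Release, rise and go over the bottle.

Request:
apply_moves(
  series=[
    {"slide": [0,0,0],"twist": [0,0,0],"fingers": 1},
    {"slide": [0,0,0],"twist": [0,0,0],"fingers": 1},
    {"slide": [0,0,0],"twist": [0,0,0],"fingers": 1},
    {"slide": [0,0,0],"twist": [0,0,0],"fingers": 1},
    {"slide": [0,0,-30],"twist": [0,0,0],"fingers": 1},
    {"slide": [0,0,-75],"twist": [0,0,0],"fingers": 1},
    {"slide": [0,0,-120],"twist": [0,0,0],"fingers": 1},
    {"slide": [0,0,-165],"twist": [0,0,0],"fingers": 1},
    {"slide": [0,0,-210],"twist": [0,0,0],"fingers": 1},
    {"slide": [40,-15,-235],"twist": [0,0,0],"fingers": 1},
    {"slide": [84,-30,-235],"twist": [0,0,0],"fingers": 1},
    {"slide": [128,-46,-235],"twist": [0,0,0],"fingers": 1},
    {"slide": [172,-62,-235],"twist": [0,0,0],"fingers": 1},
    {"slide": [216,-78,-235],"twist": [0,0,0],"fingers": 1},
    {"slide": [260,-94,-235],"twist": [0,0,0],"fingers": 1},
    {"slide": [304,-110,-235],"twist": [0,0,0],"fingers": 1},
    {"slide": [348,-126,-235],"twist": [0,0,0],"fingers": 1},
    {"slide": [385,-140,-235],"twist": [0,0,0],"fingers": 1},
    {"slide": [401,-145,-235],"twist": [0,0,0],"fingers": 1},
    {"slide": [401,-145,-235],"twist": [0,0,0],"fingers": 1},
  ],
)

```text
t: 15.75
eef_pos: [438.9, 317.9, 253.0]
eef_rot: [-2.217, -2.225, 0.0]
wrist_force: [0.0, -1.0, -0.2]
gripper_width: 85.3
gripper_force: 0.0
```

```bash
python3 go.py 440,316,162
python3 - <<'E'
from h import *
d=shot('side','s7');f=d['frame']
cv2.imwrite('pics/v7.png',cv2.resize(f[40:280,130:350],(550,600),interpolation=cv2.INTER_CUBIC))
E
```

```text
t 15.75 pos [438.9 317.9 253. ] w 85.3 twist [-0.0005 -0.0002  0.0033]
440,316,162 slide [-2.   1.2 91. ]
```

View pics/v7.png

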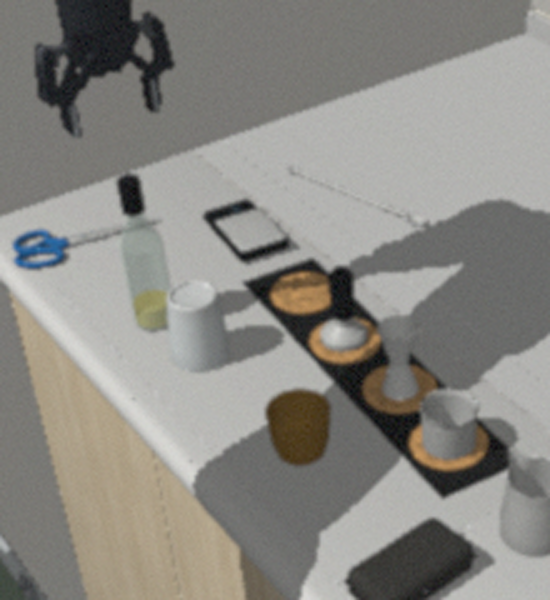

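All three placed things stand upright on their coasters, and the gripper hangs over the bottle cap at (130,190). Descending to grip the cap.

Request:
apply_moves(
  series=[
    {"slide": [-1,1,30],"twist": [0,0,0],"fingers": 1},
    {"slide": [-1,1,60],"twist": [0,0,0],"fingers": 1},
    {"slide": [-1,1,82],"twist": [0,0,0],"fingers": 1},
    {"slide": [-1,1,91],"twist": [0,0,0],"fingers": 1},
    {"slide": [-1,1,91],"twist": [0,0,0],"fingers": 1},
    {"slide": [-1,1,91],"twist": [0,0,0],"fingers": -1},
    {"slide": [-1,1,91],"twist": [0,0,0],"fingers": -1},
    {"slide": [-1,1,91],"twist": [0,0,0],"fingers": -1},
    {"slide": [-1,1,91],"twist": [0,0,0],"fingers": -1},
    {"slide": [-1,1,91],"twist": [0,0,0],"fingers": -1},
    {"slide": [-1,1,91],"twist": [0,0,0],"fingers": -1},
    {"slide": [-1,1,91],"twist": [0,0,0],"fingers": -1},
    {"slide": [-1,1,91],"twist": [0,0,0],"fingers": -1},
  ],
)

```text
t: 17.1
eef_pos: [441.7, 315.2, 163.0]
eef_rot: [2.221, 2.221, 0.003]
wrist_force: [1.8, -0.5, 6.7]
gripper_width: 25.1
gripper_force: 59.0
```

```bash
python3 go.py 616,244.5,170
```

```text
t 17.1 pos [441.7 315.2 163. ] w 25.1 twist [ 0.0022 -0.0009 -0.0001]
616,244.5,170 slide [-70.6 174.3  -6.7]
```

Request:
apply_moves(
  series=[
    {"slide": [0,0,-25],"twist": [0,0,0],"fingers": -1},
    {"slide": [0,0,-45],"twist": [0,0,0],"fingers": -1},
    {"slide": [-11,28,-45],"twist": [0,0,0],"fingers": -1},
    {"slide": [-24,60,-45],"twist": [0,0,0],"fingers": -1},
    {"slide": [-37,92,-45],"twist": [0,0,0],"fingers": -1},
    {"slide": [-50,124,-45],"twist": [0,0,0],"fingers": -1},
    {"slide": [-62,152,-45],"twist": [0,0,0],"fingers": -1},
    {"slide": [-69,169,-45],"twist": [0,0,0],"fingers": -1},
    {"slide": [-71,174,-40],"twist": [0,0,0],"fingers": -1},
    {"slide": [-71,174,-28],"twist": [0,0,0],"fingers": -1},
    {"slide": [-71,174,-17],"twist": [0,0,0],"fingers": -1},
    {"slide": [-71,174,-11],"twist": [0,0,0],"fingers": -1},
    {"slide": [-71,174,-8],"twist": [0,0,0],"fingers": -1},
    {"slide": [-71,174,-7],"twist": [0,0,0],"fingers": -1},
    {"slide": [-71,174,-7],"twist": [0,0,0],"fingers": -1},
  ],
)

```text
t: 18.6
eef_pos: [614.5, 244.6, 170.3]
eef_rot: [-2.221, -2.222, -0.001]
wrist_force: [-3.6, 0.2, 9.2]
gripper_width: 25.2
gripper_force: 60.8
```

```bash
python3 go.py 616,244.5,170
python3 - <<'E'
from h import *
d=shot('side','s8');f=d['frame']
cv2.imwrite('pics/v8.png',cv2.resize(f[40:280,170:390],(550,600),interpolation=cv2.INTER_CUBIC))
E
```

```text
t 18.6 pos [614.5 244.6 170.3] w 25.2 twist [ 0.0004 -0.0007  0.0007]
616,244.5,170 slide [-0.1  1.5  0.3]
```

View pics/v8.png

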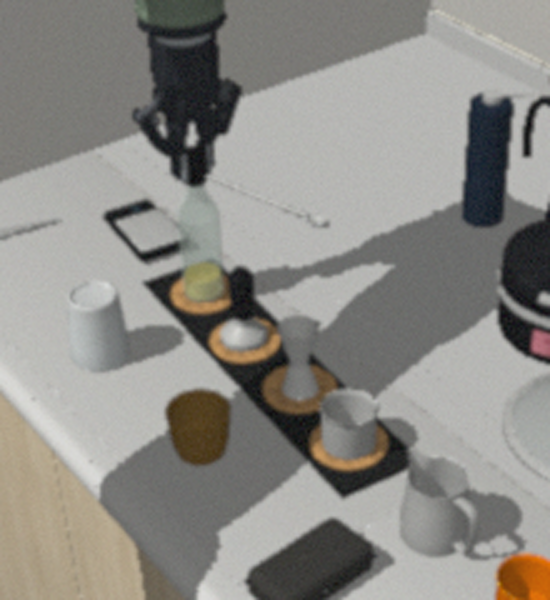

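The bottle base is on the first coaster at (203,293). I'll release it, rise and back away to the left.

Request:
apply_moves(
  series=[
    {"slide": [0,0,0],"twist": [0,0,0],"fingers": 1},
    {"slide": [0,0,0],"twist": [0,0,0],"fingers": 1},
    {"slide": [0,0,0],"twist": [0,0,0],"fingers": 1},
    {"slide": [0,0,0],"twist": [0,0,0],"fingers": 1},
    {"slide": [0,0,-25],"twist": [0,0,0],"fingers": 1},
    {"slide": [0,0,-60],"twist": [0,0,0],"fingers": 1},
    {"slide": [0,0,-90],"twist": [0,0,0],"fingers": 1},
    {"slide": [35,-35,-90],"twist": [0,0,0],"fingers": 1},
    {"slide": [70,-70,-90],"twist": [0,0,0],"fingers": 1},
    {"slide": [105,-105,-90],"twist": [0,0,0],"fingers": 1},
    {"slide": [135,-145,-90],"twist": [0,0,0],"fingers": 1},
    {"slide": [165,-185,-90],"twist": [0,0,0],"fingers": 1},
    {"slide": [190,-225,-90],"twist": [0,0,0],"fingers": 1},
    {"slide": [215,-265,-90],"twist": [0,0,0],"fingers": 1},
    {"slide": [235,-305,-90],"twist": [0,0,0],"fingers": 1},
    {"slide": [255,-340,-90],"twist": [0,0,0],"fingers": 1},
    {"slide": [255,-340,-90],"twist": [0,0,0],"fingers": 1},
    {"slide": [255,-340,-90],"twist": [0,0,0],"fingers": 1},
    {"slide": [255,-340,-90],"twist": [0,0,0],"fingers": 1},
  ],
)

```text
t: 20.55
eef_pos: [275.9, 498.4, 259.3]
eef_rot: [2.223, 2.219, 0.0]
wrist_force: [0.8, 0.4, -0.3]
gripper_width: 85.3
gripper_force: 0.0
```

Run:
```python
from h import *
d=shot('top','t9');f=d['frame'].copy();s=shot('side','s9')['frame']
for (x,y),h in zip([(616,244.5),(601,133.5),(598.5,22),(585.5,-84)],(199,97,85,51)):
    q=proj(d,[x+2,y,h]);cv2.circle(f,(int(round(q[0])),int(round(q[1]))),1,(0,0,255),-1); print(np.round(q,1))
cv2.imwrite('pics/v9.png',np.vstack([cv2.resize(f[145:260,110:350],(626,300),interpolation=cv2.INTER_CUBIC),cv2.resize(s[80:280,140:420],(626,300))[:300]]))
```

```text
[166.9 160.1]
[221.2 174.6]
[266.  176.2]
[307.3 183.3]
```

View pics/v9.png

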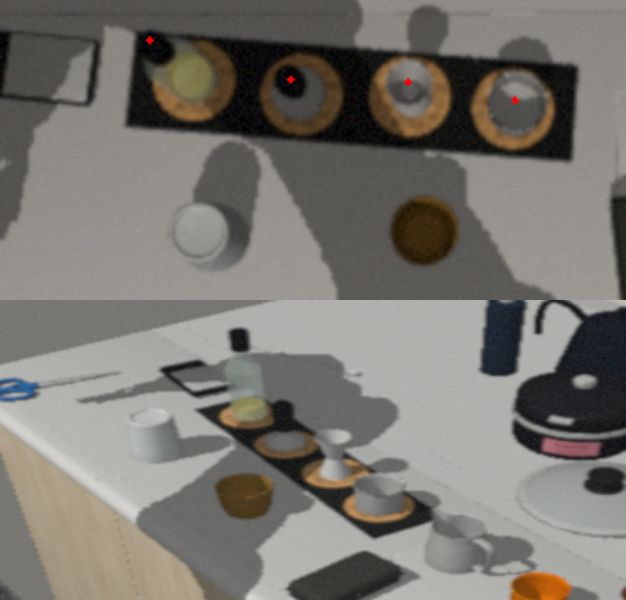

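The top view shows all four standing close to their coaster centres, with tops within about 6 mm of the predicted dots. The tan cup at (424,230) has not moved, so I'm handing in.

```bash
python3 -c "
from station import r
print(r.close_job())"
```

```text
the job is handed in; nothing more can be done
None
```

I handed the job in at about 20.6 s: bottle, tamper, jigger and dosing cup stand upright on the coasters in that order from the scale, each within about 6 mm of centre by the last pictures, and the tan cup was not touched; no verdict came back.

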